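# Release the folding lid stay and shut the tool chest

## Robot

A 6-joint arm with a two-finger parallel gripper is mounted at the origin on the work surface. World frame = base frame: x ahead of the robot, y to its left, z up, the work surface at z = 0. Lengths are in mm, angles in rad, forces in N, time in s.
With the tool pointing down it reaches from about 275 to 1000 mm from the base axis. Payload 8.4 kg.
Tool frame: the origin (TCP) lies between the finger pads; the fingertips stand 22 mm ahead of it and the grasp point (between the pads) lies 3 mm ahead of it; z points along the fingers, y is the line along which they close (so a half turn about z gives the same grasp; the last joint's range is limited). The gripper opens to 85 mm and grips with 20 to 120 N. Pads are 22 mm wide; open, the fingers measure 114 mm over their backs; the gripper's body (76 mm by 85 mm) begins 54 mm behind the grasp point. The pads swing forward as they close: fully open they stand 13 mm farther back than shut.
Start: joints at [1.234, 0.353, 1.633, -0, 1.155, -0.002], TCP at [205.361, 590.301, 253.281] pointing down, gripper open.
Joint ranges: [-2.63, 2.63], [-0.92, 2.1], [0.06, 2.66], [-1.3, 4.44], [0, 2.69], [-3.02, 3.02]. Speed limits (rad/s): [2.22, 2.22, 2.79, 3.14, 3.14, 3.14].

## Interface

Orientations are given as [roll, pitch, yaw] about the fixed x, y, z axes, in that order (R = Rz(yaw) Ry(pitch) Rx(roll)).
In Python, from rig import r, grab_frame gives the robot as it stands.
- The arm moves only by the shell command python3 -m inch 'ROWS' [FORCE]. ROWS is JSON, a list of rows, each a list of 7 numbers: the turn, a rotation vector about the tool's x, y, z as a fraction of full scale, then the shift along the tool's x, y, z as a fraction of full scale, then the closure, from 0 (fully open) to 1 (shut). In form: [[rx, ry, rz, dx, dy, dz, fingers], ...]. A call has 1 to 8 rows; each row shifts and turns the commanded pose from where the row before left it, along the tool's axes as they then stand; what a row does not reach is not made up. Full scale, the value 1, is 2.5 cm for a shift and pi rad for a turn. A row lasts 1/12 s, in which the tool goes at most 41.7 mm and 7.16 degrees, less where a joint would pass 70% of its speed; a pose out of reach is approached as far as the arm can. A call with a number of a shift or a turn outside -1 to 1 is refused whole. A call with a gripper value outside its range is refused whole. The fingers move at their own pace and stop on an object; FORCE is the grip in N (left out, the last holds). Time passes only in rows, so rows that do not move let the fingers close. It gives the time, the measured TCP pose, the force, the opening and the grip force at its end, in the units of the state.
- r.sense(): the state, without advancing time (a new reading comes with each control period).
- grab_frame(name): name is "scene" or "side" or "wrist"; returns a dict with "pixels" (400x640x3 uint8, red, green, blue), "z_map" (400x640 float32, mm along the optical axis (not along the pixel's ray), 0 where there is no reading), "vertical_fov" (degrees; the focal length in pixels is half the picture's height over the tangent of half this angle, whatever the lens; pixels are square), "cx", "cy" (the principal point, pixels), "dist" ([k1, k2, p1, p2, k3] as OpenCV has them; the pictures are not rectified), "cam_to_world" (4x4, takes a point from camera to world coordinates). Camera axes: x right, y down, z forward; pixel columns grow to the right and rows downward; lengths in mm; the calibration is good to about 2 mm. A picture is of the moment at which its call begins.
- r.sign_off(): hands the job in; it is judged then, once.
The state is a dict: "clock": time; "qpos": joint angles; "qvel": joint speeds; "joint_efforts": joint torques, N m; "eef_pos": TCP position; "tcp_rot": TCP orientation; "contact_force": force on the tool from outside, world axes, zero at the start; "wrist_torque": the same for the moment, N m; "opening": opening from 0.0 (shut) to 1.0 (fully open); "grasp_force": force on a finger pad.
Only numpy, scipy, OpenCV 4.12 (cv2) and the standard library are available. Lean on these libraries where they do the work, as an engineer would, in place of code of your own. Each camera call takes 0.05 s, during which the arm holds its last target. There are 200 camera calls.

## Task

Close the plywood tool chest on the bench: lift the knee of its folding lid stay up and forward past centre so that it unlocks while the lid is still standing, then bring the lid down by its knob under control, never letting it drop, and press it fully home past the stiff spring catch until it lies flush on the rim. Do not force the knee the wrong way or bear down hard on the shut lid, and leave the mug, the glue bottle and the try square where they are.

Things in the scene. Friction and masses are not known exactly. Their poses are not given: they have to be found in the camera images.
- chest: Open plywood tool chest, fixed to the bench: 210 mm deep (x), 300 mm wide (y), walls 12 mm, rim buffers' top 100 mm above the bench. Origin: centre of its underside. x points from its front to its hinge side (rear), y along the hinge to its left end, z up. Chisels and a plane lie inside; stay near the right (-y) end
- lid_hinge (a point): middle of the hinge line: rear top edge of the chest, 105 mm behind its centre, 100 mm above the bench. The lid turns about the chest's y axis through it
- lid (a joint): opening of the lid in rad: 0 shut and flush, about 1.26 as it stands now. Plywood, 210 x 300 x 15 mm, 0.55 to 0.8 kg, its underside on the hinge line. With the stay unlocked, friction in the knee holds it above about 0.9; below about 0.7 it falls if let go
- knob (a point): centre of the wooden ball knob, 26 mm across, on a 12 mm neck in the middle of the lid's front edge, 30 mm out from it: 240 mm from the hinge line along the lid, 7.5 mm above the lid's underside. A ball, it turns freely between flat fingers as the lid comes down
- stay_foot (a point): lower pivot of the stay, inside the chest by the right end wall: 5 mm ahead of the chest's centre, 120 mm to its right, 20 mm below the rim. The lower strap swings about the chest's y axis through it
- knee (a point): centre of the knee rivet joining the two steel straps: a round boss 17 mm across, 16 mm long along the chest's y, free at both ends, 70 mm from stay_foot. Locked, it is 36 mm behind and 60 mm above the foot. The 14 mm wide straps run from it down forward to the foot, and 71 mm up backward to the lid. It stands 40 mm above the rim and 18 mm inside the end wall, so above the wall there is air on both its ends
- stay_lower (a joint): fold of the knee in rad: 0 locked on its stop, sagging over centre; 0.15 straight (dead centre); about 0.3 and more unlocked, growing as the knee swings up and forward about the foot; about 3.16 with the lid shut. The rivet is stiff: about 10 N at the knee moves it. Pushed back and down, below 0, the stop lug bends
- buffers: two black rubber buffers, 10 mm across, 2 mm high, on the front corners of the rim, on which the shut lid rests. Origin as chest. In the middle of the front wall a stiff sprung steel ball rubs on the lid's steel tongue from about 0.1 rad down: it takes roughly 8 to 20 N down at the knob to push past, and about 10 N over the last 8 mm; this varies. On the rim the push then rises steeply
- mug: white mug, 82 mm across, 95 mm high, behind the chest; origin: centre of its underside
- glue: white glue bottle, 52 mm across, 150 mm high, behind the chest; origin: centre of its underside
- square: try square lying flat ahead of the chest: dark wooden stock 24 x 130 x 22 mm, steel blade 200 mm; origin: under the stock's centre

How it is judged (in metres and radians):
On the way:
1. the stay's knee is past centre, unlocked, with the lid still standing (value of joint stay_lower above 0.3 rad and value of joint lid above 0.95 rad), for 0.2 s.
At the end, for the whole second after the job is handed in: the lid is fully shut, within 0.007 rad (under 2 mm at the knob), and at rest, with nothing touching it (value of joint lid below 0.007 rad and velocity of joint lid between -0.02 and 0.02 rad/s).
It fails at once if the lid is let drop: it swings down faster than 1.7 rad/s (velocity of joint lid below -1.7 rad/s).
It fails at once if the knee is forced the wrong way, bending its stop lug (value of joint stay_lower below -0.08 rad).
It fails at once if the shut lid is borne down on: its rim buffers take more than 50 N (contact force between buffers and anything else above 50 N).
It fails at once if the mug, the glue bottle or the try square is moved more than 15 mm (distance of any of mug, glue, square from where it was at the start of the episode above 0.015 m).
It also fails if it takes over 72 s, if anything falls off the work surface, if the arm or the gripper's body presses on something with over 40 N, if the wrist force passes 120 N, or if a joint passes its speed limit or range.

## Working session

There is one attempt and no reset: what is moved stays moved. The work goes in short steps, Python scripts to look and compute and a shell command to move; the robot and the scene stay as the last step left them, time stands still between calls to the robot, and variables do not carry over. Pictures are saved under pics/ and viewed, at most 10 in all, crops included, and the job is handed in when it is done.

```bash
mkdir -p pics
cat > h.py <<'E'
import numpy as np, cv2
from rig import r, grab_frame
def save(name,fn):
    f=grab_frame(name); cv2.imwrite('pics/'+fn+'.png',f['pixels'][:,:,::-1]); np.save('pics/'+fn+'.npy',f,allow_pickle=True); return f
def load(fn): return np.load('pics/'+fn+'.npy',allow_pickle=True).item()
def world(f,u,v,z=None):
    fo=200/np.tan(np.radians(f['vertical_fov'])/2)
    K=np.array([[fo,0,f['cx']],[0,fo,f['cy']],[0,0,1.]])
    p=cv2.undistortPoints(np.array([[[u,v]]],float),K,np.array(f['dist'],float))[0,0]
    if z is None:
        a=f['z_map'][int(v)-1:int(v)+2,int(u)-1:int(u)+2]; z=np.median(a[a>0])
    return (f['cam_to_world']@np.array([p[0]*z,p[1]*z,z,1]))[:3]
E
python3 - <<'E'
from h import *
print(r.sense())
for n in("scene","side"):
    f=save(n,n+"0"); print(n,f['cam_to_world'].round(2).tolist())
a=cv2.imread('pics/scene0.png');b=cv2.imread('pics/side0.png')
E
```

```text
{'clock': 0.0, 'qpos': array([ 1.23357187e+00,  3.53660796e-01,  1.63419444e+00,  9.29791710e-06,
        1.15518770e+00, -2.37673378e-03]), 'qvel': array([-0.0008302 , -0.00095526,  0.00056599,  0.00095569,  0.00027968,
        0.00186028]), 'joint_efforts': array([-2.28867470e-04, -6.05250192e+01, -3.42062831e+01, -1.34367338e-04,
        9.59413679e-03,  1.82799960e-05]), 'eef_pos': array([205.21676371, 589.84342958, 252.52795901]), 'tcp_rot': array([-3.14014240e+00, -1.19478470e-05,  2.80674117e+00]), 'contact_force': array([ 0.60485202,  0.12130503, -0.61089063]), 'wrist_torque': array([ 0.01225382,  0.0165114 , -0.05114701]), 'grasp_force': 0.0, 'opening': 0.9997781505120674}
scene [[-0.01, 0.75, -0.66, 1274.19], [1.0, 0.0, -0.02, 33.52], [-0.01, -0.66, -0.75, 1001.61], [0.0, 0.0, 0.0, 1.0]]
side [[-0.89, 0.32, -0.31, 868.55], [0.45, 0.65, -0.62, 636.66], [-0.0, -0.69, -0.72, 928.39], [0.0, 0.0, 0.0, 1.0]]
```

View pics/scene0.png

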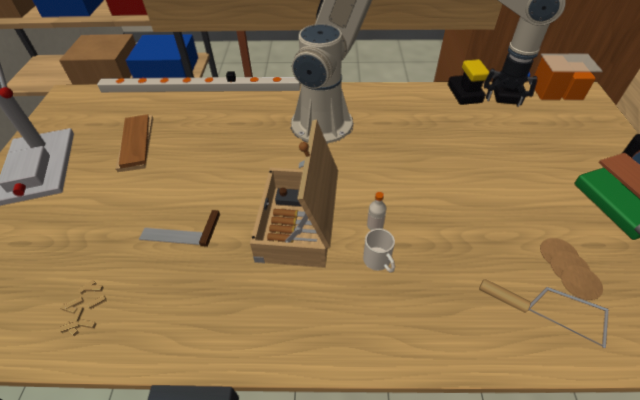

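View pics/side0.png

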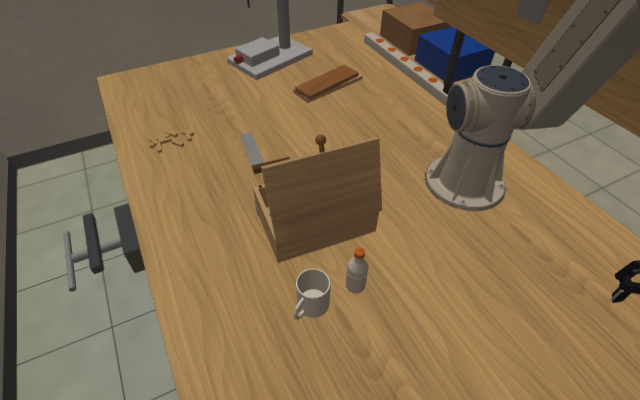

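The scene view shows the chest near (290,215), hinge side to the right (+y world), and the stay at the end nearest the camera. The knob is near (304,147), the mug at (378,250) and the bottle at (377,213). The side view shows the lid's back with the knob at (320,140).

Run:
```python
from h import *
a=cv2.imread('pics/scene0.png')[120:275,240:345]
cv2.imwrite('pics/c1.png',cv2.resize(a,None,fx=3.8,fy=3.8,interpolation=cv2.INTER_CUBIC))
print(a.shape)
```

```text
(155, 105, 3)
```

View pics/c1.png

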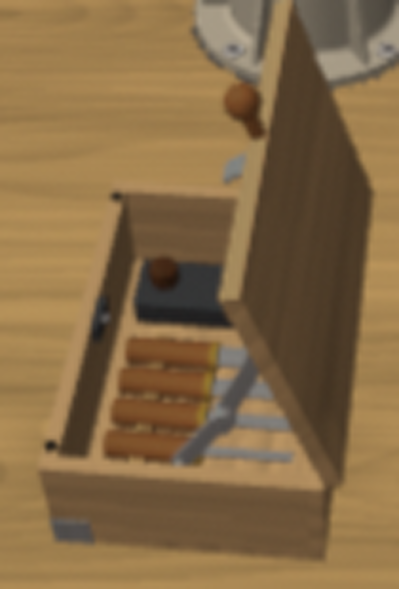

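Enlarged crop: the rim buffers are at scene pixels (253,237) and (271,172), the knob at (303,147), and the front right corner at about (251,242). The knee is near (298,227), and the straps run from (287,241) up to about (306,215).

Run:
```python
from h import *
f=load('scene0')
def onz(u,v,zp):
    a=world(f,u,v,100.);b=world(f,u,v,1000.); t=(zp-a[2])/(b[2]-a[2]); return a+t*(b-a)
P=lambda x,y:(240+x/3.8-.4,120+y/3.8-.4)
for n,p in dict(bufN=(50,446),bufF=(117,197),frN=(43,466),rearN=(327,487),botfrN=(60,540),botrearN=(322,558)).items():
    z=0 if n[:3]=='bot' else 99
    print(n,onz(*P(*p),z).round(1),world(f,*P(*p)).round(1))
for n,p in dict(knob=(241,102),knee=(222,408),strapU=(240,380),strapL=(195,445),foot=(180,460),lidcornerN=(235,300),ltop=(290,5)).items(): print(n,world(f,*P(*p)).round(1))
for n,u,v in (('mug',378,240),('glue',377,213),('stock',210,228)): print(n,world(f,u,v).round(1))
```

```text
bufN [ 633.4 -179.2   99. ] [ 629.6 -180.5   93.8]
bufF [ 374.6 -155.4   99. ] [ 373.8 -155.5   98.2]
frN [ 651.2 -182.1   99. ] [ 648.8 -182.9   95.5]
rearN [668.4  25.3  99. ] [672.8  25.3 105.6]
botfrN [ 652.4 -183.3    0. ] [ 655.7 -182.1    5.2]
botrearN [667.3  21.    0. ] [672.2  21.1   8.1]
knob [525.9 -31.5 339.8]
knee [634.8 -49.3 148.3]
strapU [636.1 -34.8 182.3]
strapL [635.9 -71.5 104.6]
foot [635.2 -84.2  84.4]
lidcornerN [666.3 -30.8 301.6]
ltop [374.   -3.4 301.7]
mug [602.4 178.8  42.4]
glue [542.7 175.6  95. ]
stock [ 545.9 -334.9   22.6]
```

```bash
R='[0,0,0.0128,-1,0,0,0]'
python3 -m inch '[[0,0,0,0,0,-1,0],[0,0,0,0,0,-1,0],[0,0,0,0,0,-1,0],[0,0,0,0,0,-1,0],[0,0,0,0,0,-1,0],[0,0,0,0,0,-1,0],[0,0,0,0,0,-1,0],[0,0,0,0,0,-1,0]]'
python3 -m inch '[[0,0,0.0128,-1,0,0,0],[0,0,0.0128,-1,0,0,0],[0,0,0.0128,-1,0,0,0],[0,0,0.0128,-1,0,0,0],[0,0,0.0128,-1,0,0,0],[0,0,0.0128,-1,0,0,0],[0,0,0.0128,-1,0,0,0],[0,0,0.0128,-1,0,0,0]]'
```

```text
clock: 0.77
eef_pos: [205.2, 590.0, 454.2]
tcp_rot: [-3.141, 0.0, 2.807]
contact_force: [0.0, 0.2, 0.0]
opening: 0.998
grasp_force: 0.0
clock: 1.43
eef_pos: [383.3, 498.3, 452.7]
tcp_rot: [-3.141, -0.0, 2.483]
contact_force: [0.3, 0.2, 0.5]
opening: 0.998
grasp_force: 0.0
```

```bash
python3 -m inch '[[0,0,0.0128,-1,0,0,0],[0,0,0.0128,-1,0,0,0],[0,0,0.0128,-1,0,0,0],[0,0,0.0128,-1,0,0,0],[0,0,0.0128,-1,0,0,0],[0,0,0.0128,-1,0,0,0],[0,0,0.0128,-1,0,0,0],[0,0,0.0128,-1,0,0,0]]' | head -3
python3 -m inch '[[0,0,0.0128,-1,0,0,0],[0,0,0.0128,-1,0,0,0],[0,0,0.0128,-1,0,0,0],[0,0,0.0128,-1,0,0,0],[0,0,0.0128,-1,0,0,0],[0,0,0.0128,-1,0,0,0],[0,0,0.0128,-1,0,0,0],[0,0,0.0128,-1,0,0,0]]' | head -3
python3 -m inch '[[0,0,0.0128,-1,0,0,0],[0,0,0.0128,-1,0,0,0],[0,0,0.0128,-1,0,0,0],[0,0,0.0128,-1,0,0,0],[0,0,0.0128,-1,0,0,0],[0,0,0.0128,-1,0,0,0],[0,0,0.0128,-1,0,0,0],[0,0,0.0128,-1,0,0,0]]' | head -3
python3 -m inch '[[0,0.03125,0,-1,0,0,0],[0,0.03125,0,-1,0,0,0],[0,0.03125,0,-1,0,0,0],[0,0.03125,0,-1,0,0,0],[0,0.03125,0,-1,0,0,0],[0,0.03125,0,-1,0,0,0],[0,0.03125,0,-1,0,0,0],[0,0.03125,0,-1,0,0,0]]'
python3 - <<'E'
from h import *
save('scene','s1'); save('wrist','w1')
E
```

```text
clock: 2.1
eef_pos: [522.2, 355.6, 452.7]
tcp_rot: [-3.141, 0.0, 2.161]
clock: 2.77
eef_pos: [608.8, 176.3, 452.7]
tcp_rot: [-3.141, -0.0, 1.84]
clock: 3.43
eef_pos: [634.3, -21.2, 452.7]
tcp_rot: [-3.141, -0.0, 1.518]
clock: 4.1
eef_pos: [624.9, -205.2, 387.8]
tcp_rot: [3.138, -0.789, 1.521]
contact_force: [0.5, -0.1, -0.3]
opening: 0.996
grasp_force: 0.0
```

View pics/w1.png

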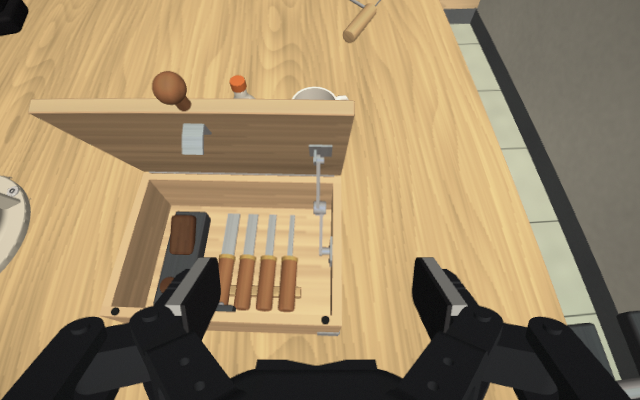

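The wrist view shows the knee boss at (320,208), the lid bracket at (319,152), the stay foot near (325,251), the knob at (169,88), and the buffers at (115,311) and (325,320). I'll refine positions from these pixels.

```bash
cat >> h.py <<'E'
from scipy.spatial.transform import Rotation as Ro
def shift(p,g=3):
    s=r.sense(); R=Ro.from_euler('xyz',s['tcp_rot']).as_matrix()
    d=np.array(p)-(s['eef_pos']+R[:,2]*g); return (R.T@d/25).round(2)
E
python3 - <<'E'
from h import *
f=load('w1')
for n,u,v in (('knee',320,208),('knob',169,88),('foot',325,251),('brk',319,158),('bufN',325,320),('bufF',115,311)): print(n,world(f,u,v).round(1))
R=Ro.from_euler('xyz',r.sense()['tcp_rot']).as_matrix(); print(R.round(3))
K=np.array([634.5,-47,141.]); print('knee',shift(K)); print('standoff',shift(K-60*R[:,2]))
# linkage: lid angle vs fold
from scipy.optimize import brentq
A=np.radians(59.04); foot=np.array([-5,80.]);hin=np.array([105,100.])
S=A+.15; knee=foot+70*np.array([np.cos(A),np.sin(A)])
# attach: on line at angle S from foot, 71 from knee
L=brentq(lambda L:np.linalg.norm(foot+L*np.array([np.cos(S),np.sin(S)])-knee)-71,100,141)
a0=foot+L*np.array([np.cos(S),np.sin(S)])-hin
print('attach',a0+hin)
def lid(fold):
    k=foot+70*np.array([np.cos(A+fold),np.sin(A+fold)])
    def g(d): c,s=np.cos(d),np.sin(d); return np.linalg.norm(hin+np.array([c*a0[0]-s*a0[1],s*a0[0]+c*a0[1]])-k)-71
    ds=np.linspace(-.1,1.5,400);v=[g(d) for d in ds]
    for i in range(399):
        if v[i]*v[i+1]<=0 and ds[i]>-.03+0*fold: return round(1.26-ds[i],3),k.round(1)
for q in(0,.15,.3,.45,.6,.75,.9): print(q,lid(q))
E
```

```text
knee [635.3 -55.7 148.2]
knob [520.3 -43.2 340.1]
foot [640.1 -90.3  86.4]
brk [635.8 -26.2 213.5]
bufN [ 633.5 -182.   100.8]
bufF [ 375.4 -159.2  101.3]
[[ 0.047  0.998  0.033]
 [ 0.701 -0.056  0.711]
 [ 0.712 -0.01  -0.702]]
knee [-2.3   0.18 11.18]
standoff [-2.3   0.18  8.78]
attach [ 48.05879077 208.94975689]
0 (np.float64(1.264), array([ 31., 140.]))
0.15 (np.float64(1.28), array([ 21.6, 144.7]))
0.3 (np.float64(1.264), array([ 11.7, 148. ]))
0.45 (np.float64(1.224), array([  1.3, 149.7]))
0.6 (np.float64(1.168), array([ -9.2, 149.9]))
0.75 (np.float64(1.099), array([-19.6, 148.5]))
0.9 (np.float64(1.023), array([-29.6, 145.5]))
```

```bash
python3 -m inch '[[-0.0085,0,0.0084,-0.8,0,0.5,0.3],[0,0,0,-0.8,0,1,0.3],[0,0,0,-0.7,0,1,0.3],[0,0,0,0,0,1,0.3],[0,0,0,0,0,1,0.3],[0,0,0,0,0,1,0.3],[0,0,0,0,0,1,0.3],[0,0,0,0,0,0.5,0.3]]'
python3 - <<'E'
from h import *
print(shift([635,-49,141.5])); save('wrist','w2')
E
```

```text
clock: 4.87
eef_pos: [632.0, -117.9, 221.7]
tcp_rot: [-3.139, -0.785, 1.483]
contact_force: [-0.6, 0.4, -0.3]
opening: 0.701
grasp_force: 0.0
[-0.32 -0.11  4.1 ]
```

View pics/w2.png

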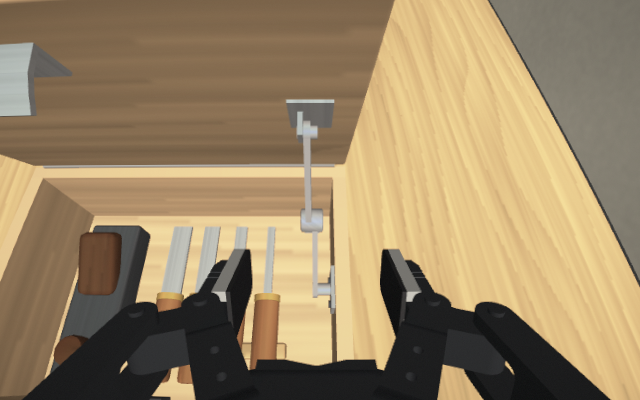

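The knee boss is at (312,219), nearly midway between the fingers (x 240–395), with the bracket above it and the foot at (322,290).

Run:
```python
from h import *
f=load('w2'); p=world(f,312,219); c=f['cam_to_world'][:3,3]; d=(p-c)/np.linalg.norm(p-c)
k=p+d*8; print(p.round(1),d.round(2),k.round(1),shift(k), shift(p))
```

```text
[635.  -54.3 149.4] [ 0.02  0.41 -0.91] [635.2 -51.  142.1] [-0.36 -0.07  3.98] [-0.25 -0.07  3.68]
```

```bash
python3 -m inch '[[0,0,0,-0.34,-0.09,0.5,0.3],[0,0,0,0,0,1,0.3],[0,0,0,0,0,1,0.3],[0,0,0,0,0,1,0.3],[0,0,0,0,0,0.5,0.3],[0,0,0,0,0,0,0.6],[0,0,0,0,0,0,0.6],[0,0,0,0,0,0,0.6]]' 20
python3 -m inch '[[0,0,0,0,0,0,1],[0,0,0,0,0,0,1],[0,0,0,0,0,0,1],[0,0,0,0,0,0,1],[0,0,0,0,0,0,1],[0,0,0,0,0,0,1]]' 35
python3 - <<'E'
from h import *
print(shift([635,-50.5,142])); save('wrist','w3')
E
```

```text
clock: 5.58
eef_pos: [636.9, -57.2, 147.6]
tcp_rot: [3.139, -0.785, 1.484]
contact_force: [0.5, -0.1, -0.1]
opening: 0.396
grasp_force: 0.0
clock: 6.08
eef_pos: [634.3, -56.9, 147.7]
tcp_rot: [-3.139, -0.786, 1.483]
contact_force: [-11.2, -5.7, 8.0]
opening: 0.174
grasp_force: 35.2
[0.02 0.01 0.22]
```

View pics/w3.png

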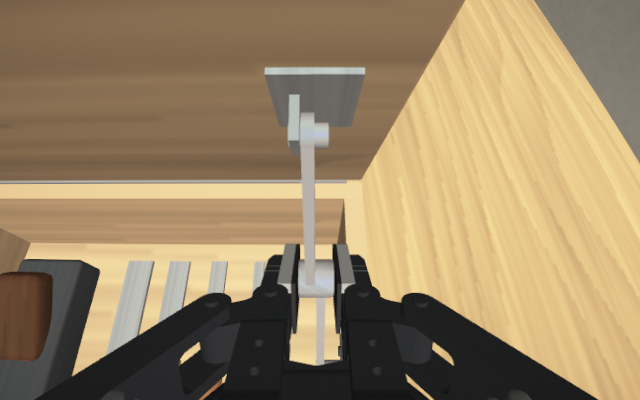

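The fingers hold the boss at (315,278), one pad on each end. Next I swing the knee up and forward along its arc.

```bash
python3 -m inch '[[0,0,0,-0.03,0,-0.1,1],[0,0,0,-0.03,0,-0.1,1],[0,0,0,-0.03,0,-0.1,1],[0,0,0,-0.04,0,-0.1,1],[0,0,0,-0.05,0,-0.09,1],[0,0,0,-0.05,0,-0.09,1],[0,0,0,-0.05,0,-0.09,1],[0,0,0,-0.05,0,-0.09,1]]' 60
python3 -m inch '[[0,0,0,-0.06,0,-0.09,1],[0,0,0,-0.06,0,-0.09,1],[0,0,0,-0.06,0,-0.08,1],[0,0,0,-0.06,0,-0.08,1],[0,0,0,-0.07,0,-0.08,1],[0,0,0,-0.07,0,-0.08,1],[0,0,0,-0.07,0,-0.07,1],[0,0,0,-0.07,0,-0.07,1]]'
```

```text
clock: 6.8
eef_pos: [632.6, -73.8, 153.4]
tcp_rot: [-3.136, -0.788, 1.481]
contact_force: [-1.9, 10.8, -9.2]
opening: 0.167
grasp_force: 58.7
clock: 7.47
eef_pos: [630.8, -94.4, 155.3]
tcp_rot: [-3.136, -0.787, 1.48]
contact_force: [-2.1, 11.4, -10.9]
opening: 0.172
grasp_force: 58.6
```

```bash
python3 -m inch '[[0,0,0,-0.08,0,-0.06,1],[0,0,0,-0.08,0,-0.06,1],[0,0,0,0,0,0,1],[0,0,0,0,0,0,1],[0,0,0,0,0,0,1]]'
python3 - <<'E'
from h import *
f=save('wrist','w4'); g=save('scene','s4')
cv2.imwrite('pics/c4.png',np.hstack([f['pixels'][:,:,::-1][:,120:500],cv2.resize(g['pixels'][100:260,230:390,::-1],(400,400))]))
E
```

```text
clock: 7.88
eef_pos: [630.4, -99.5, 155.1]
tcp_rot: [-3.137, -0.788, 1.481]
contact_force: [-3.1, 8.3, -5.1]
opening: 0.167
grasp_force: 58.9
```

View pics/c4.png

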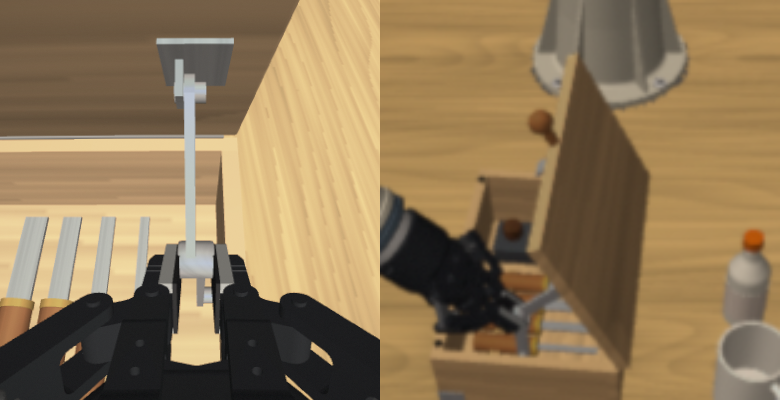

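The straps are visibly folded, with the knee still in the fingers at (195,260) in the left half and the lid standing; the knob is at scene pixel (294.4,148.8). I'll let go, back off and locate the knob.

```bash
python3 -m inch '[[0,0,0,0,0,0,0.5],[0,0,0,0,0,0,0.4],[0,0,0,0,0,0,0.4],[0,0,0,0,0,-0.5,0.4],[0,0,0,0,0,-1,0.4],[0,0,0,0,0,-1,0.4],[0,0,0,0,0,-1,0.4],[0,0,0,0,0,-1,0.4]]' 40
python3 - <<'E'
from h import *
for n,u,v in(('s4',294.4,148.8),):
    f=load(n); p=world(f,u,v); c=f['cam_to_world'][:3,3]; d=(p-c)/np.linalg.norm(p-c); print(p,p+13*d)
ex=np.array([.087,.996]); C=np.array([512,-68.5])
for th in (1.264,1.2,1.168,1.1):
    h=105-240*np.cos(th)+7.5*np.sin(th); print(th,(C+h*ex).round(1),round(100+240*np.sin(th)+7.5*np.cos(th),1))
k=p+13*d; R=Ro.from_euler('xyz',r.sense()['tcp_rot']).as_matrix(); print(R.round(3)); print(shift(k-60*R[:,2]),shift(k))
E
```

```text
clock: 8.65
eef_pos: [625.1, -181.6, 237.0]
tcp_rot: [3.14, -0.784, 1.483]
contact_force: [0.5, -0.2, -0.1]
opening: 0.601
grasp_force: 0.0
[524.02471181 -53.94303273 330.25104335] [514.37395695 -55.06821045 321.61409333]
1.264 [515.5 -29. ] 331.1
1.2 [514.2 -43.6] 326.4
1.168 [513.6 -50.7] 323.7
1.1 [512.2 -65.7] 317.3
[[ 0.062  0.996  0.064]
 [ 0.705 -0.089  0.704]
 [ 0.706  0.001 -0.708]]
[ 5.68 -4.85 -1.64] [ 5.68 -4.85  0.76]
```

```bash
python3 -m inch '[[0,0,0,0.71,-0.61,-0.4,0.4],[0,0,0,0.71,-0.61,-0.4,0.4],[0,0,0,0.71,-0.61,-0.4,0.4],[0,0,0,0.71,-0.6,-0.4,0.4],[0,0,0,0.71,-0.6,0,0.4],[0,0,0,0.71,-0.6,0,0.4],[0,0,0,0.71,-0.6,0,0.4],[0,0,0,0.71,-0.6,0,0.4]]'
python3 - <<'E'
from h import *
save('wrist','w5'); print(shift([514,-53,322.5]))
E
```

```text
clock: 9.32
eef_pos: [510.4, -97.5, 365.4]
tcp_rot: [3.139, -0.784, 1.483]
contact_force: [0.0, -0.4, 0.5]
opening: 0.604
grasp_force: 0.0
[-0.07  0.06  2.38]
```

View pics/w5.png

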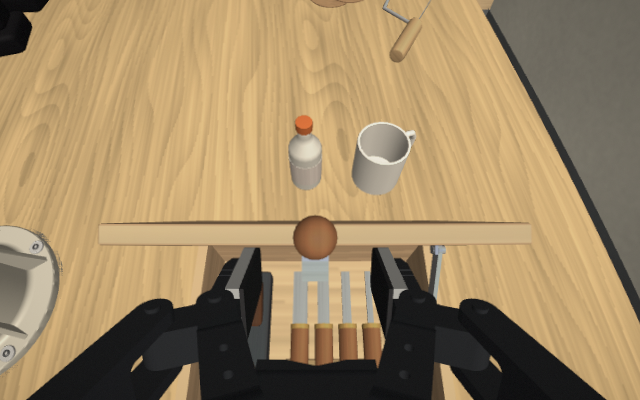

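The knob is at (316,238), centred between the fingers.

Run:
```python
from h import *
f=load('w5'); p=world(f,316,238); c=f['cam_to_world'][:3,3]; d=(p-c)/np.linalg.norm(p-c)
k=p+d*13; print(k.round(1),shift(k))
```

```text
[514.4 -59.6 322.7] [-0.25  0.09  2.19]
```

```bash
python3 -m inch '[[0,0,0,-0.16,0.08,0.8,0.4],[0,0,0,0,0,0.8,0.4],[0,0,0,0,0,0.65,0.4],[0,0,0,0,0,0,0.5],[0,0,0,0,0,0,0.6],[0,0,0,0,0,0,0.8],[0,0,0,0,0,0,1],[0,0,0,0,0,0,1]]' 40
python3 -m inch '[[0,0,0,0,0,0,1],[0,0,0,0,0,0,1],[0,0,0,0,0,0,1]]' 50
python3 - <<'E'
from h import *
s=r.sense(); R=Ro.from_euler('xyz',s['tcp_rot']).as_matrix(); g=s['eef_pos']+3*R[:,2]; print(g.round(1))
C=np.array([512,-68.5]);ex=np.array([.087,.996])
H=np.array([*(C+105*ex),100]); d=g-H; hx=d[:2]@ex; print('r',np.hypot(hx,d[2]),'th',np.arctan2(d[2],-hx)-np.arctan2(7.5,240),R.round(3))
E
```

```text
clock: 10.03
eef_pos: [513.4, -61.1, 322.3]
tcp_rot: [-3.135, -0.786, 1.482]
contact_force: [-17.3, -2.6, 8.2]
opening: 0.281
grasp_force: 38.7
clock: 10.28
eef_pos: [513.4, -61.1, 322.3]
tcp_rot: [-3.135, -0.786, 1.482]
contact_force: [-16.7, -1.8, 8.5]
opening: 0.273
grasp_force: 48.5
[513.6 -59.  320.2]
r 239.94417059373473 th 1.130858900585976 [[ 0.063  0.996  0.056]
 [ 0.704 -0.084  0.705]
 [ 0.708 -0.004 -0.706]]
```

```bash
python3 - <<'E'
import numpy as np
n=40; ph=np.linspace(1.162,0.062+.031,n+1); r=240.1
P=np.c_[-r*np.cos(ph),r*np.sin(ph)]
D=np.diff(P,axis=0); x=.707*(D[:,0]+D[:,1])/25; z=.707*(D[:,0]-D[:,1])/25
for i in range(0,n,4): print(i,x[i:i+4].mean().round(3),z[i:i+4].mean().round(3),'th',(ph[i+4]-.031).round(3))
E
python3 -m inch '[[0,0,0,-0.2,-0.03,-0.12,1],[0,0,0,-0.22,0,-0.12,1],[0,0,0,-0.22,0,-0.12,1],[0,0,0,-0.22,0,-0.11,1]]' 30
```

```text
0 -0.243 -0.081 th 1.024
4 -0.251 -0.055 th 0.917
8 -0.255 -0.028 th 0.81
12 -0.257 -0.001 th 0.703
16 -0.255 0.027 th 0.596
20 -0.251 0.054 th 0.49
24 -0.244 0.08 th 0.383
28 -0.234 0.106 th 0.276
32 -0.221 0.13 th 0.169
36 -0.206 0.153 th 0.062
clock: 10.62
eef_pos: [511.2, -83.6, 312.6]
tcp_rot: [-3.134, -0.786, 1.479]
contact_force: [-2.4, 15.2, -21.5]
opening: 0.272
grasp_force: 45.3
```

```bash
cat > th.py <<'E'
from h import *
s=r.sense(); R=Ro.from_euler('xyz',s['tcp_rot']).as_matrix(); g=s['eef_pos']+3*R[:,2]
C=np.array([512,-68.5]);ex=np.array([.087,.996]); H=np.array([*(C+105*ex),100]); d=g-H; hx=d[:2]@ex
print('r',np.hypot(hx,d[2]).round(1),'th',(np.arctan2(d[2],-hx)-.031).round(3),'z',g[2].round(1),'F',s['contact_force'].round(1),shift([*(C-hx*0+(105-240.1*np.cos(np.arctan2(d[2],-hx)))*ex),100+240.1*np.sin(np.arctan2(d[2],-hx))]))
E
python3 -m inch '[[0,0,0,-0.26,0,0.02,1],[0,0,0,-0.3,0,0.01,1],[0,0,0,-0.28,0,-0.02,1],[0,0,0,-0.27,0,-0.06,1]]' 30
python3 th.py
```

```text
clock: 10.95
eef_pos: [509.6, -105.3, 297.2]
tcp_rot: [-3.138, -0.787, 1.483]
contact_force: [-13.7, -2.2, 10.0]
opening: 0.276
grasp_force: 48.8
r 239.9 th 0.918 z 295.1 F [-13.7  -2.2  10. ] [ 0.   -0.03 -0.  ]
```

```bash
python3 -m inch '[[0,0,0,-0.25,-0.03,-0.03,1],[0,0,0,-0.25,0,-0.03,1],[0,0,0,-0.26,0,-0.03,1],[0,0,0,-0.26,0,-0.02,1],[0,0,0,-0.26,0,-0.01,1],[0,0,0,-0.26,0,0,1],[0,0,0,-0.26,0,0,1],[0,0,0,-0.26,0,0.01,1]]' 40
python3 th.py
python3 -m inch '[[0,0,0,-0.26,0,0.02,1],[0,0,0,-0.26,0,0.02,1],[0,0,0,-0.25,0,0.03,1],[0,0,0,-0.25,0,0.04,1],[0,0,0,-0.25,0,0.05,1],[0,0,0,-0.25,0,0.05,1],[0,0,0,-0.25,0,0.06,1],[0,0,0,-0.25,0,0.06,1]]' 40
python3 th.py
```

```text
clock: 11.62
eef_pos: [506.1, -143.7, 261.9]
tcp_rot: [-3.139, -0.786, 1.482]
contact_force: [-8.3, 0.0, 2.2]
opening: 0.276
grasp_force: 49.2
r 239.3 th 0.7 z 259.7 F [-8.3  0.   2.2] [ 0.   -0.03 -0.03]
clock: 12.28
eef_pos: [503.5, -173.8, 220.1]
tcp_rot: [-3.139, -0.785, 1.482]
contact_force: [-8.7, -1.5, 1.3]
opening: 0.268
grasp_force: 49.8
r 239.5 th 0.484 z 218.0 F [-8.7 -1.5  1.3] [-0.   -0.03 -0.02]
```

```bash
python3 -m inch '[[0,0,0,-0.24,-0.02,0.07,1],[0,0,0,-0.24,0,0.08,1],[0,0,0,-0.24,0,0.08,1],[0,0,0,-0.24,0,0.08,1],[0,0,0,-0.24,0,0.1,1],[0,0,0,-0.24,0,0.1,1],[0,0,0,-0.23,0,0.1,1],[0,0,0,-0.23,0,0.11,1]]' 40
python3 th.py
python3 -m inch '[[0,0,0,-0.22,0,0.12,1],[0,0,0,-0.22,0,0.13,1],[0,0,0,-0.22,0,0.13,1],[0,0,0,-0.22,0,0.13,1]]' 60
python3 th.py
```

```text
clock: 12.95
eef_pos: [501.7, -194.8, 173.6]
tcp_rot: [-3.14, -0.785, 1.482]
contact_force: [-7.1, -1.3, 1.2]
opening: 0.274
grasp_force: 39.7
r 240.4 th 0.271 z 171.5 F [-7.1 -1.3  1.2] [ 0.01 -0.03  0.01]
clock: 13.28
eef_pos: [501.1, -202.1, 149.0]
tcp_rot: [-3.141, -0.783, 1.483]
contact_force: [-9.1, -7.3, 3.0]
opening: 0.263
grasp_force: 58.2
r 241.4 th 0.164 z 146.8 F [-9.1 -7.3  3. ] [ 0.03 -0.03  0.05]
```

```bash
python3 -m inch '[[0,0,0,-0.08,0,0.1,1],[0,0,0,-0.11,0,0.09,1],[0,0,0,-0.11,0,0.09,1],[0,0,0,-0.11,0,0.09,1]]' 90
python3 th.py
python3 -m inch '[[0,0,0,-0.08,0,0.07,1],[0,0,0,-0.08,0,0.07,1],[0,0,0,-0.08,0,0.07,1],[0,0,0,-0.08,0,0.07,1]]' 90
python3 th.py
```

```text
clock: 13.62
eef_pos: [500.9, -205.2, 135.1]
tcp_rot: [3.141, -0.779, 1.484]
contact_force: [-16.0, -22.5, 5.4]
opening: 0.244
grasp_force: 87.4
r 242.2 th 0.106 z 133.0 F [-16.  -22.5   5.4] [ 0.05 -0.03  0.07]
clock: 13.95
eef_pos: [501.8, -205.8, 124.3]
tcp_rot: [3.138, -0.779, 1.483]
contact_force: [-2.8, -8.5, -2.5]
opening: 0.008
grasp_force: 0.0
r 241.5 th 0.061 z 122.1 F [-2.8 -8.5 -2.5] [ 0.04 -0.07  0.05]
```

The fingers have shut fully, so the ball slipped out of the grip. I'll look.

Run:
```python
from h import *
f=save('wrist','w6'); g=save('scene','s6')
cv2.imwrite('pics/c6.png',np.hstack([f['pixels'][:,:,::-1][:,120:500],cv2.resize(g['pixels'][130:250,230:350,::-1],(400,400))]))
```

```text
(no output)
```

View pics/c6.png

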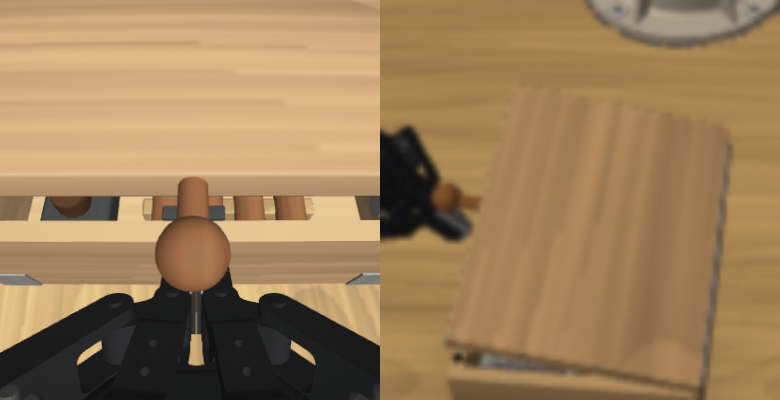

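The lid rests on the catch, still ajar. The knob, at (195,253) in the left half, is clear above the shut fingertips. I'll withdraw, turn the tool vertical, and press on the lid's front edge with closed fingertips.

```bash
python3 -m inch '[[0,0,0,-0.15,0,0,1],[0,0,0,-0.1,0,-0.2,1],[0,0,0,0,0,-0.4,1],[0,0,0,0,0,-0.8,1],[0,0,0,0,0,-1,1],[0,0,0,0,0,-1,1],[0,0,0,0,0,-1,1],[0,0,0,0,0,-1,1]]' 40
python3 -m inch '[[0,-0.031,0,0.5,0,-0.5,1],[0,-0.031,0,0.5,0,-0.5,1],[0,-0.031,0,0,0,0,1],[0,-0.031,0,0,0,0,1],[0,-0.031,0,0,0,0,1],[0,-0.031,0,0,0,0,1],[0,-0.031,0,0,0,0,1],[0,-0.031,0,0,0,0,1]]'
python3 - <<'E'
from h import *
f=save('scene','s7'); C=np.array([512,-68.5]);ex=np.array([.087,.996])
for u,v in ((272,188),(300,190),(285,205),(263,205),(270,220)): 
    p=world(f,u,v); print((u,v),p.round(1),'hingedist',105-(p[:2]-C)@ex.round(3),'th',np.round((p[2]-115)/(105-(p[:2]-C)@ex),3))
q=C-85*ex; print('above press point, tip at z 160:',shift([*q,160],22)); print(Ro.from_euler('xyz',r.sense()['tcp_rot']).as_matrix().round(3))
E
```

```text
clock: 14.72
eef_pos: [493.1, -302.0, 217.3]
tcp_rot: [3.14, -0.785, 1.483]
contact_force: [0.7, -0.4, -0.7]
opening: 0.001
grasp_force: 0.0
clock: 15.38
eef_pos: [493.8, -299.5, 252.7]
tcp_rot: [3.138, -0.001, 1.481]
contact_force: [0.0, -0.5, -1.0]
opening: 0.002
grasp_force: 0.0
(272, 188) [ 467.8 -138.7  121.5] hingedist 178.7594082892711 th 0.037
(300, 190) [472.3 -53.6 117.6] hingedist 93.6605196240199 th 0.028
(285, 205) [533.  -94.5 119.1] hingedist 129.07015842025174 th 0.032
(263, 205) [ 534.2 -158.8  120.4] hingedist 193.01637963113555 th 0.028
(270, 220) [ 588.5 -133.   119. ] hingedist 162.5829615433455 th 0.024
above press point, tip at z 160: [ 5.83 -0.09  2.8 ]
[[ 0.089  0.996  0.002]
 [ 0.996 -0.089 -0.005]
 [-0.004  0.003 -1.   ]]
```

```bash
python3 -m inch '[[0,0,0,0.8,0,0.2,1],[0,0,0,0.9,0,0.2,1],[0,0,0,0.9,0,0.4,1],[0,0,0,0.9,0,0.5,1],[0,0,0,0.9,0,0.5,1],[0,0,0,0.8,0,0.5,1],[0,0,0,0.3,0,0.5,1],[0,0,0,0,0,0.5,1]]'
python3 -m inch '[[0,0,0,0,0,0.4,1],[0,0,0,0,0,0.3,1],[0,0,0,0,0,0.1,1],[0,0,0,0,0,0.1,1],[0,0,0,0,0,0,1]]'
python3 - <<'E'
from h import *
s=r.sense(); print('tip z',s['eef_pos'][2]-22, ((s['eef_pos'][:2]-[512,-68.5])@[.087,.996]))
E
```

```text
clock: 16.1
eef_pos: [505.9, -160.0, 169.3]
tcp_rot: [3.142, -0.008, 1.483]
contact_force: [0.2, -0.4, 0.9]
opening: -0.001
grasp_force: 0.0
clock: 16.52
eef_pos: [505.6, -161.6, 146.3]
tcp_rot: [3.142, -0.006, 1.482]
contact_force: [0.0, 0.2, -0.0]
opening: -0.004
grasp_force: 0.0
tip z 124.34270237388267 -93.2510047973879
```

Now press in small steps, watching the force.

```bash
python3 -m inch '[[0,0,0,0,0,0.04,1],[0,0,0,0,0,0.04,1],[0,0,0,0,0,0,1]]'|sed -n '2p;4p'
python3 -m inch '[[0,0,0,0,0,0.04,1],[0,0,0,0,0,0.04,1],[0,0,0,0,0,0,1]]'|sed -n '2p;4p'
python3 -m inch '[[0,0,0,0,0,0.03,1],[0,0,0,0,0,0,1]]'|sed -n '2p;4p'
```

```text
eef_pos: [505.7, -161.2, 144.6]
contact_force: [0.4, -0.1, 0.3]
eef_pos: [505.8, -161.2, 142.8]
contact_force: [-1.2, 0.3, 3.8]
eef_pos: [505.8, -161.2, 142.3]
contact_force: [-1.1, 0.6, 6.1]
```

```bash
python3 -m inch '[[0,0,0,0,0,0.03,1],[0,0,0,0,0,0.03,1],[0,0,0,0,0,0,1]]'|sed -n '2p;4p'
python3 -m inch '[[0,0,0,0,0,0.03,1],[0,0,0,0,0,0.03,1],[0,0,0,0,0,0,1]]'|sed -n '2p;4p'
```

```text
eef_pos: [505.8, -161.4, 140.8]
contact_force: [-1.2, -1.6, 5.0]
eef_pos: [505.8, -161.4, 139.2]
contact_force: [-0.1, -1.0, 0.9]
```

```bash
python3 -m inch '[[0,0,0,0,0,0.03,1],[0,0,0,0,0,0,1]]'|sed -n '2p;4p'
python3 -m inch '[[0,0,0,0,0,0.03,1],[0,0,0,0,0,0,1]]'|sed -n '2p;4p'
python3 -m inch '[[0,0,0,0,0,0.02,1],[0,0,0,0,0,0,1]]'|sed -n '2p;4p'
```

```text
eef_pos: [505.8, -161.3, 138.2]
contact_force: [-0.0, -0.9, 1.0]
eef_pos: [505.8, -161.3, 137.3]
contact_force: [0.0, -1.3, 0.5]
eef_pos: [505.8, -161.3, 137.0]
contact_force: [-1.1, -2.2, 7.8]
```

```bash
python3 -m inch '[[0,0,0,0,0,0.01,1],[0,0,0,0,0,0,1]]'|sed -n '2p;4p'
python3 -m inch '[[0,0,0,0,0,0.01,1],[0,0,0,0,0,0,1]]'|sed -n '2p;4p'
```

```text
eef_pos: [505.9, -161.2, 137.0]
contact_force: [-2.0, -1.5, 10.7]
eef_pos: [505.9, -161.3, 137.0]
contact_force: [-3.9, -1.0, 13.5]
```

```bash
python3 -m inch '[[0,0,0,0,0,0.01,1],[0,0,0,0,0,0,1]]'|sed -n '2p;4p'
python3 -m inch '[[0,0,0,0,0,0.01,1],[0,0,0,0,0,0,1]]'|sed -n '2p;4p'
python3 -m inch '[[0,0,0,0,0,0.01,1],[0,0,0,0,0,0,1]]'|sed -n '2p;4p'
```

```text
eef_pos: [505.9, -161.3, 137.0]
contact_force: [-4.4, -1.4, 15.9]
eef_pos: [505.9, -161.3, 136.9]
contact_force: [-4.8, -0.6, 18.9]
eef_pos: [505.9, -161.3, 136.9]
contact_force: [-6.1, -0.2, 21.0]
```

```bash
python3 -m inch '[[0,0,0,0,0,0.01,1],[0,0,0,0,0,0.01,1],[0,0,0,0,0,0,1]]'|sed -n '2p;4p'
python3 -m inch '[[0,0,0,0,0,0.01,1],[0,0,0,0,0,0,1]]'|sed -n '2p;4p'
python3 -m inch '[[0,0,0,0,0,-0.1,1],[0,0,0,0,0,-0.3,1],[0,0,0,0,0,-1,1],[0,0,0,0,0,-1,1],[0,0,0,0,0,-1,1],[0,0,0,-1,0,-1,1],[0,0,0,-1,0,-1,1],[0,0,0,-1,0,-1,1]]'
python3 -m inch '[[0,0,0,-1,0,0,1],[0,0,0,-1,0,0,1],[0,0,0,-1,0,0,1],[0,0,0,-1,0,0,1]]'|head -1
python3 - <<'E'
from h import *
f=save('scene','s8');g=save('wrist','w8')
C=np.array([512,-68.5]);ex=np.array([.087,.996]);ey=np.array([-.996,.087])
for n in('s7','s8'):
    q=load(n); P=[]
    for u in range(258,322,2):
        for v in range(165,240,3):
            p=world(q,u,v); l=105-(p[:2]-C)@ex; w=(p[:2]-C)@ey
            if 10<l<200 and abs(w)<135 and 105<p[2]<140: P.append([l,p[2]])
    P=np.array(P); print(n,len(P),np.polyfit(*P.T,1))
cv2.imwrite('pics/c8.png',np.hstack([g['pixels'][:,:,::-1][:,120:500],cv2.resize(f['pixels'][130:250,230:350,::-1],(400,400))]))
E
```

```text
eef_pos: [505.9, -161.3, 136.8]
contact_force: [-7.9, 0.0, 26.7]
eef_pos: [505.9, -161.3, 136.8]
contact_force: [-8.5, 0.4, 30.8]
clock: 20.1
eef_pos: [498.5, -237.0, 295.5]
tcp_rot: [3.142, -0.007, 1.484]
contact_force: [0.6, -0.4, -0.0]
opening: 0.001
grasp_force: 0.0
clock: 20.43
s7 687 [2.98370784e-02 1.15077521e+02]
s8 677 [-2.98084613e-03  1.15230956e+02]
```

View pics/c8.png

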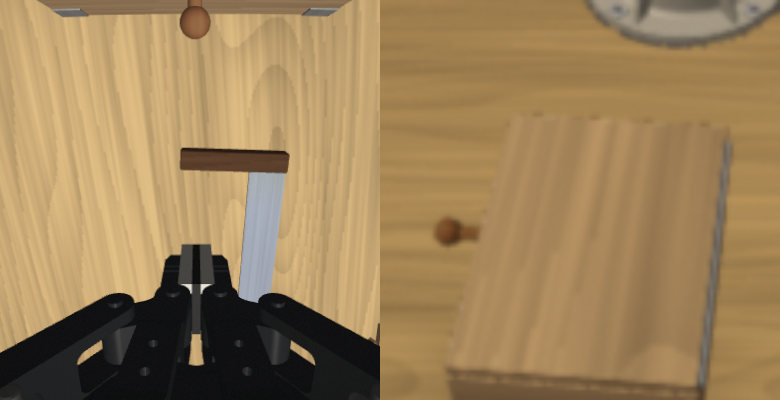

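The lid lies flush: the fitted slope is about 0 rad, down from 0.030. Nothing is touching it, and the try square hasn't moved. I'm handing in.

```bash
python3 -c "
from rig import r
print(r.sign_off())"
```

```text
the job is handed in; nothing more can be done
None
```

I handed the job in at about 20 s: the stay was unlocked with the lid standing, and the lid is shut flush on the rim. The knob slipped from the grip near 0.1 rad and the lid fell to about 0.03 rad at a speed I didn't measure. I then pressed it home with closed fingertips, at most 31 N, and no verdict came back.

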